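# Brush out the measuring cup

## Robot

A 6-joint arm with a two-finger parallel gripper is mounted at the origin on the work surface. World frame = base frame: x ahead of the robot, y to its left, z up, the work surface at z = 0. Lengths are in m, angles in rad, forces in N, time in s.
With the tool pointing down it reaches from about 0.35 to 0.85 m from the base axis. Payload 8.1 kg.
Tool frame: the origin (TCP) lies on the centre line of the jaws, within the pads' length; the fingertips stand 14 mm ahead of it and the grasp point (between the pads) lies 5 mm behind it; z points along the fingers, y is the direction in which the jaws open and shut (so a half turn about z gives the same grasp; the last joint's range is limited). The gripper opens to 93 mm and grips with 3 to 60 N. Pads are 15 mm wide; open, the fingers measure 128 mm over their backs; the gripper's body (75 mm by 188 mm) begins 65 mm behind the grasp point.
Start: joints at [1.142, 0.13, 1.488, -0, 1.523, -0.085], TCP at [0.202, 0.565, 0.233] pointing down, gripper open.
Joint ranges: [-2.96, 2.96], [-0.89, 2.26], [0.02, 2.5], [-1.34, 4.48], [0, 2.73], [-2.66, 2.66]. Speed limits (rad/s): [2.39, 2.39, 2.79, 3.14, 3.14, 3.14].

## Interface

Orientations are given as a rotation vector (axis times angle).
In Python, from plant import robot gives the robot as it stands.
- The arm moves only by the tool jog_arm, never from a script. Its argument "steps" is a list of rows, each a list of 7 numbers: the closure, from 0 (fully open) to 1 (shut), then the shift along the tool's x, y, z in m, then the turn, a rotation vector about the tool's x, y, z in rad. In form: [[jaw, tx, ty, tz, rx, ry, rz], ...]. A call has 1 to 5 rows; each row is the pose to reach, as a shift and turn from the pose measured when the call began, along the tool's axes at that moment; what a row does not reach only later rows make up. A row lasts 1/8 s, in which the tool goes at most 62.5 mm and 10.7 degrees, less where a joint would pass 70% of its speed; a pose out of reach is approached as far as the arm can. A call with a gripper value outside its range is refused whole. The fingers move at their own pace and stop on an object; "force" is the grip in N (left out, the last holds). Time passes only in rows, so rows that repeat a pose let the fingers close. It gives the time, the measured TCP pose, the force and the opening at its end, in the units of the state.
- robot.read_state(): the state, without advancing time (a new reading comes with each control period).
- robot.read_camera(name): name is "side" or "top" or "wrist"; returns a dict with "image" (384x512x3 uint8, red, green, blue), "mtx" (3x3 intrinsics, pixels), "D" ([k1, k2, p1, p2, k3] as OpenCV has them; the pictures are not rectified), "extrinsics" (4x4, takes a point from camera to world coordinates); the wrist camera has in their place "tool_from_camera" (4x4, takes a point from camera to tool coordinates, whose origin is the TCP and whose axes are the flange's). Camera axes: x right, y down, z forward; pixel columns grow to the right and rows downward; lengths in m; the calibration is good to about 2 mm. A picture is of the moment at which its call begins: read the wrist's pose just before it. There is no depth.
- robot.close_job(): hands the job in, once; it reports no verdict.
The state is a dict: "t": time; "q": joint angles; "dq": joint speeds; "joint_torque": joint torques, N m; "tool_pos": TCP position; "orientation": TCP orientation; "force": force on the tool from outside, world axes, zero at the start; "wrist_torque": the same for the moment, N m; "opening": finger opening in m.
Only numpy, scipy, OpenCV 4.12 (cv2) and the standard library are available. Lean on these libraries where they do the work, as an engineer would, in place of code of your own. Each camera call takes 0.05 s, during which the arm holds its last target.

## Task

Take the bottle brush out of its canister and scrub the inside of the measuring cup, the one with the handle: push the brush down to the bottom of the cup, draw it up past half the cup's depth, and push it down to the bottom a second time. Then put the brush back upright in its canister, with its collar down on the rim, and let go. Leave the cup standing where it is and the tumbler beside it alone.

Things in the scene. Friction and masses are not known exactly. Their poses are not given: they have to be found in the camera images.
- brush_centre (a point): Half-way up a loose rigid bottle brush, 175 mm long, 0.09 kg, white plastic, hanging upright in the canister; z runs from bristle end to handle end. From the bristle end: round bristle head 30 mm across from 0 to 70 mm, a cone widening to 42 mm, a round collar 72 mm across at 95 to 100 mm, a plain round handle 22 mm across at 100 to 175 mm. This point is at 87.5 mm, the handle's middle 50 mm higher.
- brush_tip (a point): The middle of the flat bristle end of the same brush; z axis along the brush towards the handle. When the collar rests on the canister rim it is 95 mm below the rim and touches nothing.
- cup_floor (a point): Centre of the inner floor of the measuring cup: loose, clear plastic, upright, 0.09 kg, 85 mm tall, wall 3 mm, 62 mm across inside at the floor and 66 mm at the mouth. The rim is 81 mm above this point, the surface it stands on 4 mm below. Its loop handle reaches 65 mm from the cup's axis along its own -x; a small lip at +x, grey measuring ticks on the side; z is up.
- stand_mouth (a point): Centre of the open mouth, level with the rim, of the brush's fixed steel canister: a round upright tube 62 mm across outside, 56 mm inside, 105 mm tall, 101 mm deep, on a dark round foot; z is up.
- tumbler: A plain clear plastic tumbler without a handle, not to be used: 70 mm across at the rim, 95 mm tall, loose; origin at the centre of its underside. Canister, cup and tumbler stand on a glass shelf in one row across, in any order, at least 150 mm apart; the other things between and behind them are at most 90 mm tall.
Not all that is in view belongs to the job. Leave any green or orange look-alike of the part that bears brush_centre alone.

How it is judged:
On the way, in this order (a step that is already met when the one before it is completed fails the run):
1. the brush has gone down to the bottom of the measuring cup (horizontal distance between brush_tip and cup_floor below 0.03 m and z of brush_tip in the frame of cup_floor between -0.006 and 0.02 m), for 0.1 s.
2. it has been drawn up past half the cup's depth, inside the cup (horizontal distance between brush_tip and cup_floor below 0.03 m and z of brush_tip in the frame of cup_floor between 0.036 and 0.081 m), for 0.1 s.
3. it has gone down to the bottom of the cup a second time (all of step 1), for 0.1 s.
At the end, for the whole second after the job is handed in: The brush is back in its canister, upright within 10 degrees, centred within 20 mm and its collar within 10 mm of the rim, released and at rest; the measuring cup stands upright within 10 degrees and within 40 mm of where it was, and the tumbler within 30 mm of where it was (z of brush_centre in the frame of stand_mouth below 0.002 m and horizontal distance between brush_centre and stand_mouth below 0.02 m and angle between each of brush_centre, cup_floor's own z axis and vertical below 0.17 rad and linear speed of brush below 0.02 m/s and distance of cup_floor from where it was at the start of the episode below 0.04 m and distance of tumbler from where it was at the start of the episode below 0.03 m); the robot touches nothing.
It fails at once if the measuring cup is knocked over (angle between cup_floor's own z axis and vertical above 0.7 rad).
It fails at once if the tumbler is pushed about or knocked over (distance of tumbler from where it was at the start of the episode above 0.03 m or angle between tumbler's own z axis and vertical above 0.5 rad).
It also fails if it takes over 61 s, if anything falls off the work surface, if the arm or the gripper's body presses on something with over 40 N, if the wrist force passes 120 N, or if a joint passes its speed limit or range.

## Working session

There is one attempt and no reset: what is moved stays moved. The work goes in short steps, Python scripts to look and compute and a tool call to move; the robot and the scene stay as the last step left them, time stands still between calls to the robot, and variables do not carry over. Pictures are saved under pics/ and viewed, and the job is handed in when it is done.

Besides the shell and the picture viewer there is one more tool, called as name([rows], argument=value, ...), one row to a line, values as JSON. jog_arm: Moves the arm, as the interface text tells. Its arguments: {"type":"object","properties":{"steps":{"type":"array"},"force":{"type":"number"}},"required":["steps"]}

```bash
mkdir -p pics; ls; python3 - <<'E'
from plant import robot
import cv2, numpy as np
np.set_printoptions(precision=4,suppress=True)
s=robot.read_state(); print(s)
for n in ["side","top","wrist"]:
    c=robot.read_camera(n); cv2.imwrite(f"pics/{n}0.png",c["image"][:,:,::-1])
    np.savez(f"{n}0.npz",**c)
    print(n,c["mtx"],c["D"],c.get("extrinsics",c.get("tool_from_camera")))
E
```

```text
pics
{'t': 0.0, 'q': array([ 1.1416,  0.1312,  1.4893, -0.    ,  1.523 , -0.0854]), 'dq': array([-0.0009, -0.0006, -0.0014,  0.0013, -0.002 , -0.0005]), 'joint_torque': array([  0.0017, -55.9853, -49.1753,   0.0768,   0.0355,  -0.0001]), 'tool_pos': array([0.202 , 0.5644, 0.2316]), 'orientation': array([-0.5373, -3.0948,  0.0028]), 'force': array([-0.6742,  0.2172, -0.4247]), 'wrist_torque': array([-0.0556,  0.0721,  0.0041]), 'opening': 0.09304261859764204}
side [[497.6076   0.     259.0158]
 [  0.     497.6076 194.9945]
 [  0.       0.       1.    ]] [-0.0758  0.      0.      0.      0.    ] [[ 0.9841 -0.1256  0.1256  0.245 ]
 [-0.177  -0.6372  0.75   -0.8865]
 [-0.0142 -0.7604 -0.6494  0.985 ]
 [ 0.      0.      0.      1.    ]]
top [[359.1155   0.     258.3426]
 [  0.     359.1155 191.3443]
 [  0.       0.       1.    ]] [-0.0963  0.      0.      0.      0.    ] [[ 0.0256 -0.9973  0.0686  0.353 ]
 [-0.9996 -0.025   0.0099  0.1339]
 [-0.0081 -0.0688 -0.9976  1.0693]
 [ 0.      0.      0.      1.    ]]
wrist [[266.7488   0.     257.4982]
 [  0.     266.7488 192.1017]
 [  0.       0.       1.    ]] [0.0017 0.     0.     0.     0.    ] [[-0.0008 -0.9577 -0.2876  0.08  ]
 [ 1.     -0.0009  0.0003 -0.0001]
 [-0.0006 -0.2876  0.9577 -0.1509]
 [ 0.      0.      0.      1.    ]]
```

View pics/side0.png

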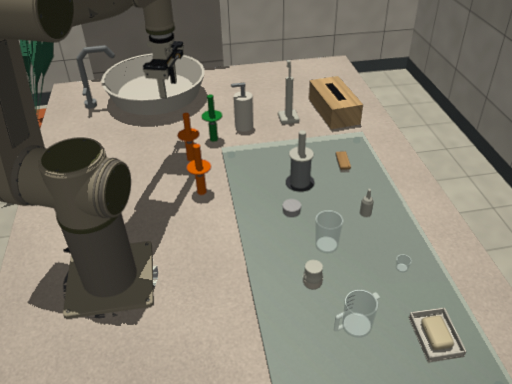

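View pics/top0.png

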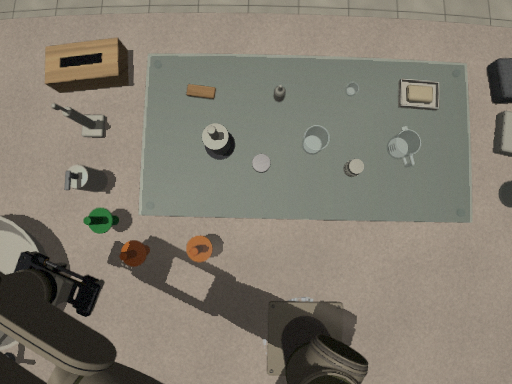

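View pics/wrist0.png

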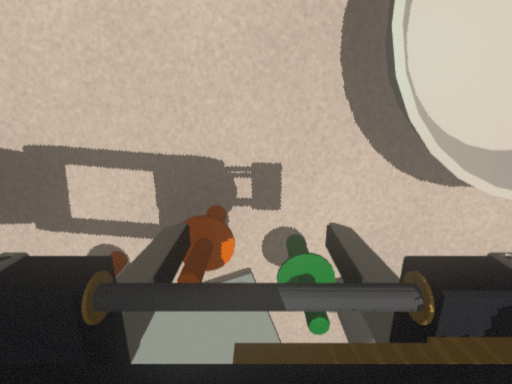

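```bash
cat > h.py <<'E'
import numpy as np, cv2
np.set_printoptions(precision=4,suppress=True)
def load(n): return dict(np.load(n+".npz"))
def ray(c,uv,T=None):
    T=c["extrinsics"] if T is None else T
    p=cv2.undistortPoints(np.array([[uv]],float),c["mtx"],c["D"])[0,0]
    return T[:3,3],T[:3,:3]@np.array([p[0],p[1],1])
def plane(c,uv,z,T=None):
    o,d=ray(c,uv,T); return o+d*(z-o[2])/d[2]
def tri(c1,a,c2,b,T1=None,T2=None):
    o1,d1=ray(c1,a,T1);o2,d2=ray(c2,b,T2)
    A=np.stack([d1,-d2],1);t=np.linalg.lstsq(A,o2-o1,rcond=None)[0]
    p,q=o1+d1*t[0],o2+d2*t[1]; return (p+q)/2,np.linalg.norm(p-q)
def proj(c,P,T=None):
    T=c["extrinsics"] if T is None else T
    W=np.linalg.inv(T)
    return cv2.projectPoints(np.array(P,float).reshape(-1,3),cv2.Rodrigues(W[:3,:3])[0],W[:3,3],c["mtx"],c["D"])[0].reshape(-1,2)
def crop(n,img,x0,y0,x1,y1,s,out):
    i=cv2.resize(img[y0:y1,x0:x1,::-1],None,fx=s,fy=s,interpolation=cv2.INTER_CUBIC)
    for u in range((x0+9)//10*10,x1,10): cv2.putText(i,str(u),((u-x0)*s,8),0,.3,(0,0,255)); i[:,(u-x0)*s]=i[:,(u-x0)*s]*.7
    for v in range((y0+9)//10*10,y1,10): cv2.putText(i,str(v),(0,(v-y0)*s),0,.3,(0,0,255)); i[(v-y0)*s]=i[(v-y0)*s]*.7
    cv2.imwrite(out,i)
E
python3 - <<'E'
from h import *
s=load("side0");t=load("top0")
crop("",s["image"],270,120,400,220,6,"pics/s_can.png")
crop("",s["image"],290,205,410,345,4,"pics/s_cup.png")
crop("",t["image"],190,105,440,185,3,"pics/t_all.png")
for uv_t,uv_s in [((149,57),(358,135)),((142,214),(223,153))]:
    print(tri(t,uv_t,s,uv_s))
E
```

```text
(array([0.8364, 0.497 , 0.0069]), np.float64(0.0039025629073238433))
(array([ 0.352 ,  0.4932, -0.0014]), np.float64(0.0053252405550533125))
```

View pics/s_can.png

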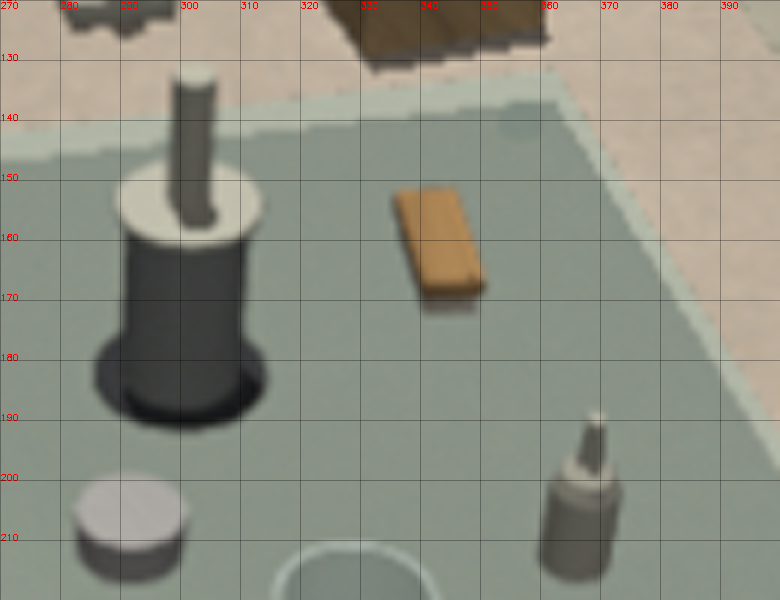

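View pics/s_cup.png

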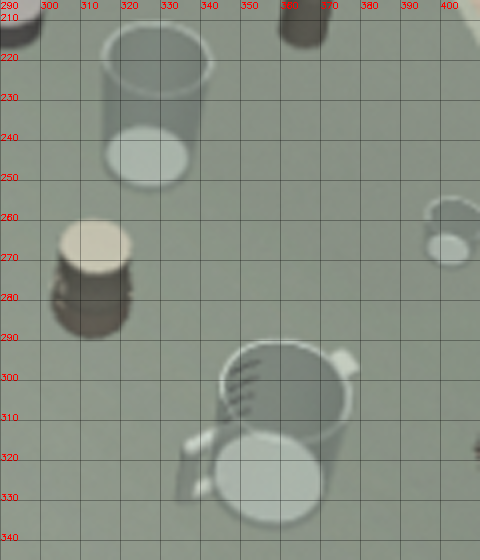

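View pics/t_all.png

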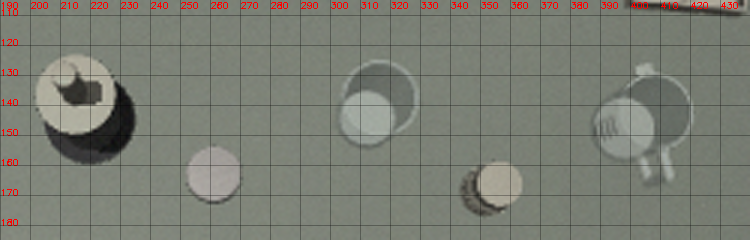

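```bash
python3 - <<'E'
from h import *
s=load("side0");t=load("top0")
o=lambda x,y,x0,y0,k:(x0+x/k-.5,y0+y/k-.5)
print("collar",tri(t,o(75.5,95,190,105,3),s,o(189.5,200,270,120,6)))
print("handletop",tri(t,o(65,72,190,105,3),s,o(194,76,270,120,6)))
print("cup rim",tri(t,o(654,113,190,105,3),s,o(286,390-2,290,205,4) if 0 else o(286-0,388-0,290,205,4)))
print("cup floor",tri(t,o(627,128,190,105,3),s,o(268,478,290,205,4)))
print("tumb rim",tri(t,o(379,98,190,105,3),s,o(157,58,290,205,4)))
print("tumb fl",tri(t,o(367,118,190,105,3),s,o(148,156,290,205,4)))
E
```

```text
collar (array([0.5632, 0.2629, 0.1312]), np.float64(0.003125245550289553))
handletop (array([0.5642, 0.2624, 0.2039]), np.float64(0.0005714770162828534))
cup rim (array([ 0.5679, -0.2653,  0.1051]), np.float64(0.004393413949814249))
cup floor (array([ 0.5674, -0.2692,  0.0275]), np.float64(0.001431282384309569))
tumb rim (array([ 0.57  , -0.0083,  0.1148]), np.float64(0.0016613277203874446))
tumb fl (array([ 0.5701, -0.0099,  0.0267]), np.float64(0.002467289807729333))
```

```bash
cat > st.py <<'E'
from plant import robot
from h import *
from scipy.spatial.transform import Rotation as R
import sys
s=robot.read_state(); Rm=R.from_rotvec(s["orientation"]).as_matrix()
print(s["t"],s["tool_pos"],"F",s["force"],"op",round(s["opening"],4)); print("q",s["q"]); print(Rm)
if len(sys.argv)>=4:
    g=np.array([float(a) for a in sys.argv[1:4]]); print("shift tool",Rm.T@(g-s["tool_pos"]))
    # yaw-kept vertical correction
    z=Rm[:,2]; ax=np.cross(z,[0,0,-1]); print("turn to vertical (tool)",Rm.T@ax)
E
python3 st.py 0.564 0.2625 0.30
```

```text
0.15 [0.202  0.5645 0.2318] F [-0.049   1.1679 -0.7952] op 0.0932
q [ 1.1416  0.131   1.489   0.      1.523  -0.0854]
[[-0.9415  0.3371 -0.0006]
 [ 0.3371  0.9415 -0.0013]
 [ 0.0001 -0.0014 -1.    ]]
shift tool [-0.4426 -0.1625 -0.068 ]
turn to vertical (tool) [-0.0014 -0.0001  0.    ]
```

jog_arm([
  [0,0,0,-0.06,0,0,0],
  [0,-0.06,-0.02,-0.07,0,0,0],
  [0,-0.12,-0.042,-0.07,0,0,0],
  [0,-0.175,-0.063,-0.07,0,0,0],
  [0,-0.23,-0.084,-0.07,0,0,0],
])

```text
t: 0.78
tool_pos: [0.3915, 0.4064, 0.3017]
orientation: [-0.537, -3.095, 0.002]
force: [0.4, -0.0, -0.2]
opening: 0.0928
```

```bash
python3 st.py 0.564 0.2625 0.30
```

```text
0.775 [0.3915 0.4064 0.3017] F [ 0.4282 -0.0434 -0.2306] op 0.0928
q [ 0.7137  0.0167  1.4827 -0.0006  1.6437 -0.5134]
[[-0.9415  0.337  -0.0007]
 [ 0.337   0.9415 -0.0014]
 [ 0.0002 -0.0016 -1.    ]]
shift tool [-0.2109 -0.0774  0.0018]
turn to vertical (tool) [-0.0016 -0.0002  0.    ]
```

jog_arm([
  [0,-0.055,-0.02,0,0,0,0],
  [0,-0.11,-0.04,0,0,0,0],
  [0,-0.165,-0.06,0,0,0,0],
  [0,-0.211,-0.077,0,0,0,0],
  [0,-0.211,-0.077,0,0,0,0],
])

```text
t: 1.4
tool_pos: [0.5661, 0.2598, 0.3006]
orientation: [-0.544, -3.093, 0.005]
force: [-0.5, 0.7, -0.2]
opening: 0.093
```

```bash
python3 st.py 0.564 0.2625 0.165; python3 - <<'E'
from plant import robot
from h import *
for n in ["wrist","side","top"]:
    c=robot.read_camera(n); cv2.imwrite(f"pics/{n}1.png",c["image"][:,:,::-1]); np.savez(f"{n}1.npz",**c)
E
```

```text
1.4 [0.5661 0.2598 0.3006] F [-0.5384  0.6769 -0.223 ] op 0.093
q [ 0.3491  0.1778  1.3133 -0.0019  1.6532 -0.8736]
[[-0.94    0.3412 -0.0019]
 [ 0.3412  0.94   -0.0027]
 [ 0.0008 -0.0031 -1.    ]]
shift tool [0.0028 0.0022 0.1356]
turn to vertical (tool) [-0.0031 -0.0008  0.    ]
```

View pics/wrist1.png

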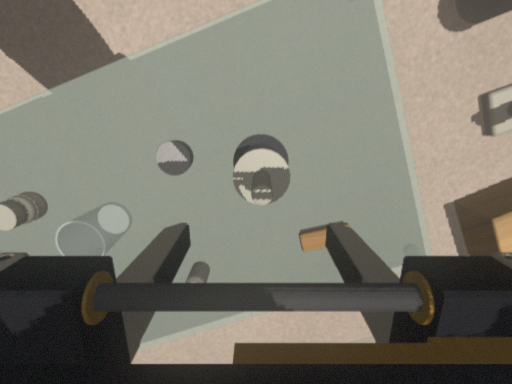

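View pics/side1.png

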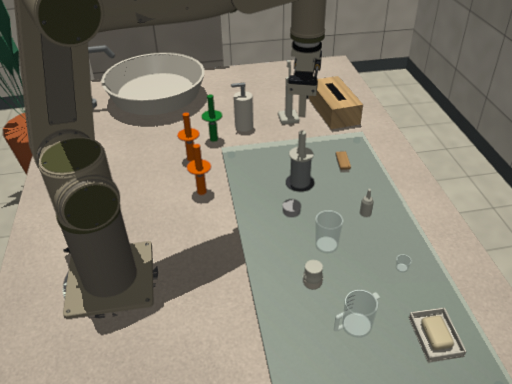

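```bash
python3 - <<'E'
from h import *
from scipy.spatial.transform import Rotation as R
w=load("wrist1")
Rm=np.array([[-0.94,.3412,-.0019],[.3412,.94,-.0027],[.0008,-.0031,-1]])
T=np.eye(4);T[:3,:3]=Rm;T[:3,3]=[.5661,.2598,.3006]
T=T@w["tool_from_camera"]; np.save("T1.npy",T)
print(proj(w,[[.564,.2625,.13],[.564,.2625,.204],[.564,.2625,.02],[.57,-.009,.115]],T))
crop("",w["image"],220,120,310,220,8,"pics/w_can.png")
crop("",load("side1")["image"],270,60,350,200,5,"pics/s_can1.png")
E
```

```text
[[259.4221 177.2022]
 [259.7524 194.9689]
 [259.1299 161.4816]
 [ 78.2553 243.1663]]
```

View pics/w_can.png

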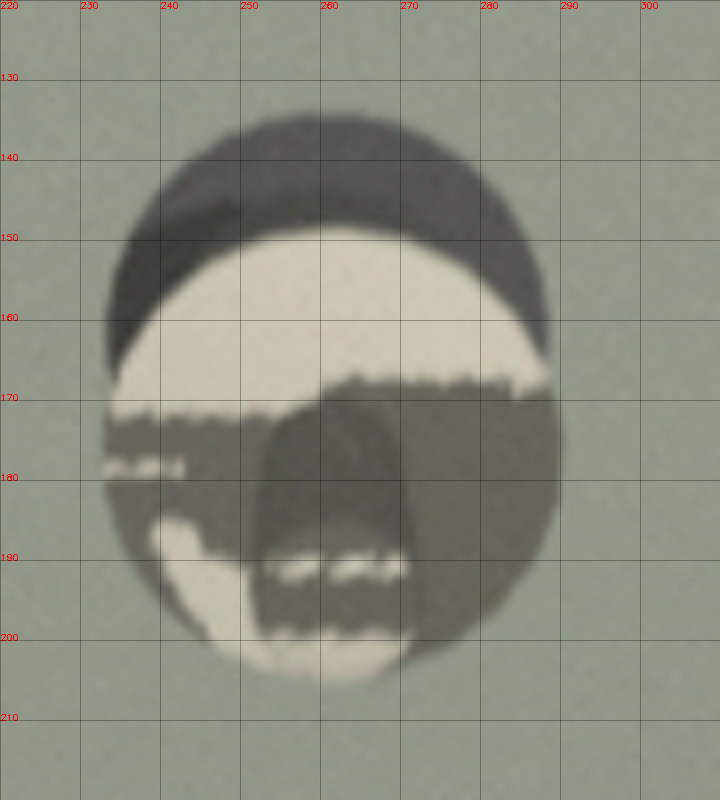

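View pics/s_can1.png

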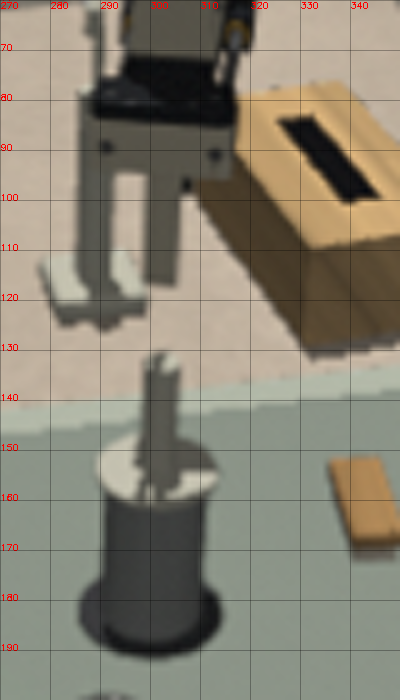

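jog_arm([
  [0,0.003,0.003,0.03,-0.003,0,0],
  [0,0.003,0.003,0.075,-0.003,0,0],
  [0,0.003,0.003,0.115,-0.003,0,0],
  [0,0.003,0.003,0.135,-0.003,0,0],
  [0,0.003,0.003,0.135,-0.003,0,0],
], force=20)

```text
t: 2.17
tool_pos: [0.5602, 0.2674, 0.1652]
orientation: [-0.535, -3.092, -0.0]
force: [0.3, 0.6, 0.1]
opening: 0.093
```

```bash
python3 st.py 0.5645 0.2635 0.165
```

```text
2.175 [0.5602 0.2674 0.1652] F [0.2926 0.6358 0.1233] op 0.093
q [ 0.3617  0.227   1.5039  0.0017  1.4135 -0.867 ]
[[-0.942   0.3357 -0.0032]
 [ 0.3357  0.942   0.0006]
 [ 0.0032 -0.0005 -1.    ]]
shift tool [-0.0054 -0.0022  0.0002]
turn to vertical (tool) [-0.0005 -0.0032 -0.    ]
```

jog_arm([
  [0,-0.005,-0.002,0,0,-0.003,0],
  [0,-0.005,-0.002,0,0,-0.003,0],
  [0,-0.005,-0.002,0,0,-0.003,0],
])

```text
t: 2.55
tool_pos: [0.565, 0.264, 0.1666]
orientation: [0.535, 3.094, 0.001]
force: [-0.1, -1.0, 0.2]
opening: 0.0929
```

```bash
python3 st.py 0.5645 0.2635 0.165
```

```text
2.55 [0.565  0.264  0.1666] F [-0.0941 -0.996   0.1819] op 0.0929
q [ 0.355   0.2297  1.4984 -0.0002  1.412  -0.8731]
[[-0.9419  0.336   0.0015]
 [ 0.336   0.9419  0.0004]
 [-0.0013  0.0009 -1.    ]]
shift tool [ 0.0003 -0.0006  0.0016]
turn to vertical (tool) [ 0.0009  0.0013 -0.    ]
```

jog_arm([
  [1,0,0,0.001,0,0.001,0],
  [1,0,0,0.001,0,0.001,0],
  [1,0,0,0.001,0,0.001,0],
  [1,0,0,0.001,0,0.001,0],
  [1,0,0,0.001,0,0.001,0],
], force=25)

```text
t: 3.18
tool_pos: [0.5649, 0.2639, 0.1655]
orientation: [0.536, 3.095, 0.001]
force: [-0.0, -0.7, -0.1]
opening: 0.0476
```

jog_arm([
  [1,0,0,0,0,0,0],
  [1,0,0,0,0,0,0],
  [1,0,0,0,0,0,0],
])

```text
t: 3.55
tool_pos: [0.5649, 0.264, 0.1655]
orientation: [0.536, 3.095, 0.001]
force: [0.5, -0.2, -1.0]
opening: 0.0219
```

```bash
python3 st.py 0.5645 0.2635 0.30
```

```text
3.55 [0.5649 0.264  0.1655] F [ 0.4537 -0.1585 -0.9682] op 0.0219
q [ 0.3546  0.2311  1.4987  0.0005  1.4112 -0.8736]
[[-0.9419  0.336   0.0005]
 [ 0.336   0.9419  0.0007]
 [-0.0002  0.0008 -1.    ]]
shift tool [ 0.0002 -0.0005 -0.1345]
turn to vertical (tool) [0.0008 0.0002 0.    ]
```

jog_arm([
  [1,0,0,-0.02,0,0,0],
  [1,0,0,-0.05,0,0,0],
  [1,0,0,-0.09,0,0,0],
  [1,0,0,-0.13,0,0,0],
  [1,0,0,-0.145,0,0,0],
])

```text
t: 4.18
tool_pos: [0.566, 0.2643, 0.3152]
orientation: [0.535, 3.09, 0.006]
force: [0.4, 0.1, -1.5]
opening: 0.022
```

jog_arm([
  [1,0,0,0,0,0,0],
  [1,0,0,0,0,0,0],
])

```text
t: 4.42
tool_pos: [0.5657, 0.2642, 0.3139]
orientation: [0.535, 3.092, 0.005]
force: [-0.6, -0.1, -1.1]
opening: 0.0218
```

```bash
python3 st.py 0.567 -0.267 0.31;python3 - <<'E'
from plant import robot
from h import *
for n in ["side"]:
    c=robot.read_camera(n); np.savez(f"{n}2.npz",**c)
    crop("",c["image"],250,30,350,200,4,"pics/s2.png")
E
```

```text
4.425 [0.5657 0.2642 0.3139] F [-0.6441 -0.1405 -1.0574] op 0.0218
q [ 0.3545  0.173   1.2948  0.0005  1.6688 -0.8736]
[[-0.9419  0.336   0.0046]
 [ 0.336   0.9419  0.0023]
 [-0.0036  0.0037 -1.    ]]
shift tool [-0.1797 -0.4999  0.0027]
turn to vertical (tool) [ 0.0037  0.0036 -0.    ]
```

View pics/s2.png

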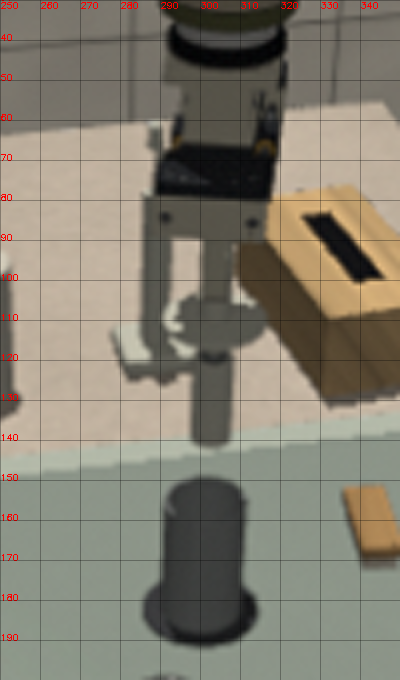

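jog_arm([
  [1,-0.01,-0.028,0,0.004,0.004,0],
  [1,-0.025,-0.07,0,0.004,0.004,0],
  [1,-0.043,-0.12,0,0.004,0.004,0],
  [1,-0.061,-0.17,0,0.004,0.004,0],
  [1,-0.079,-0.22,0,0.004,0.004,0],
])

```text
t: 5.1
tool_pos: [0.565, 0.0288, 0.3109]
orientation: [-0.534, -3.091, 0.002]
force: [0.5, 0.4, -1.2]
opening: 0.0218
```

```bash
python3 st.py 0.5675 -0.267 0.31
```

```text
5.1 [0.565  0.0288 0.3109] F [ 0.5423  0.357  -1.2478] op 0.0218
q [-0.0393  0.0226  1.4603 -0.0006  1.6631 -1.2679]
[[-0.942   0.3357 -0.0044]
 [ 0.3357  0.942  -0.0005]
 [ 0.004  -0.0019 -1.    ]]
shift tool [-0.1017 -0.2778  0.001 ]
turn to vertical (tool) [-0.0019 -0.004  -0.    ]
```

jog_arm([
  [1,-0.018,-0.05,0,-0.002,-0.004,0],
  [1,-0.037,-0.1,0,-0.002,-0.004,0],
  [1,-0.055,-0.15,0,-0.002,-0.004,0],
  [1,-0.073,-0.2,0,-0.002,-0.004,0],
  [1,-0.09,-0.245,0,-0.002,-0.004,0],
])

```text
t: 5.72
tool_pos: [0.5666, -0.2338, 0.3089]
orientation: [-0.535, -3.093, -0.002]
force: [1.5, 0.1, -1.1]
opening: 0.0218
```

jog_arm([
  [1,-0.005,-0.005,0,0,0,0],
  [1,-0.005,-0.005,0,0,0,0],
  [1,-0.005,-0.005,0,0,0,0],
])

```text
t: 6.1
tool_pos: [0.5697, -0.2388, 0.3083]
orientation: [-0.533, -3.092, -0.003]
force: [-0.5, 0.8, -0.9]
opening: 0.022
```

```bash
python3 st.py 0.5675 -0.267 0.31
```

```text
6.1 [ 0.5697 -0.2388  0.3083] F [-0.5105  0.8353 -0.8677] op 0.022
q [-0.4802  0.1642  1.3146  0.0005  1.6669 -1.7094]
[[-0.9422  0.3349 -0.0034]
 [ 0.3349  0.9422  0.0023]
 [ 0.004   0.0011 -1.    ]]
shift tool [-0.0074 -0.0273 -0.0018]
turn to vertical (tool) [ 0.0011 -0.004   0.    ]
```

jog_arm([
  [1,-0.007,-0.027,0,0.001,-0.004,0],
  [1,-0.007,-0.027,0,0.001,-0.004,0],
  [1,-0.007,-0.027,0,0.001,-0.004,0],
])

```text
t: 6.48
tool_pos: [0.5675, -0.2653, 0.3084]
orientation: [0.532, 3.096, 0.001]
force: [-0.3, 0.8, -1.6]
opening: 0.0217
```

```bash
python3 st.py 0.5675 -0.267 0.21;python3 - <<'E'
from plant import robot
from h import *
for n in ["side","top"]:
    c=robot.read_camera(n); np.savez(f"{n}3.npz",**c)
    if n=="side": crop("",c["image"],310,90,410,345,3,"pics/s3.png")
    else: cv2.imwrite("pics/t3.png",c["image"][:,:,::-1])
E
```

```text
6.475 [ 0.5675 -0.2653  0.3084] F [-0.2685  0.8169 -1.6259] op 0.0217
q [-0.5194  0.1841  1.2921  0.0005  1.6653 -1.7497]
[[-0.9426  0.3339  0.0003]
 [ 0.3339  0.9426  0.0004]
 [-0.0001  0.0005 -1.    ]]
shift tool [-0.0006 -0.0017  0.0984]
turn to vertical (tool) [0.0005 0.0001 0.    ]
```

View pics/s3.png

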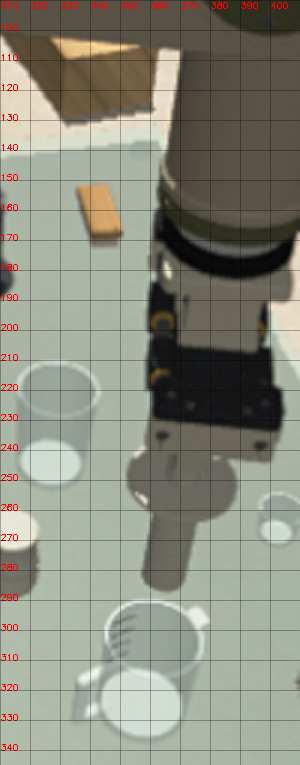

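View pics/t3.png

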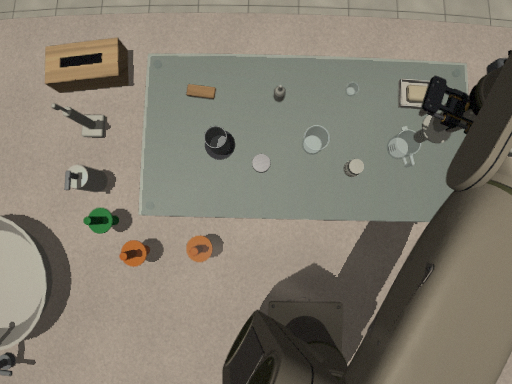

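```bash
python3 - <<'E'
from h import *
s=load("side3")
a=np.linspace(0,2*np.pi,60)
def circ(x,y,z,r): return [[x+r*np.cos(t),y+r*np.sin(t),z] for t in a]
i=s["image"].copy()
i=cv2.resize(i[90:345,310:410],None,fx=3,fy=3,interpolation=cv2.INTER_CUBIC)[:,:,::-1].copy()
for x,y,z,r,col in [(.5675,-.2653,.173,.015,(0,0,255)),(.5675,-.267,.105,.036,(0,0,255)),(.5675,-.267,.024,.031,(255,0,0)),(.57,-.009,.115,.035,(0,0,255))]:
    p=(proj(s,circ(x,y,z,r))-[310,90]+.5)*3
    cv2.polylines(i,[p.round().astype(int)],True,col)
cv2.imwrite("pics/ov3.png",i)
t=load("top3");print(t["image"].shape)
i=cv2.resize(t["image"][100:180,190:440],None,fx=3,fy=3,interpolation=cv2.INTER_CUBIC)[:,:,::-1].copy()
for x,y,z,r,col in [(.5645,.2635,.125,.031,(0,255,255)),(.5675,-.267,.105,.036,(0,0,255)),(.5675,-.267,.024,.031,(255,0,0)),(.57,-.009,.115,.035,(0,0,255))]:
    p=(proj(t,circ(x,y,z,r))-[190,100]+.5)*3
    cv2.polylines(i,[p.round().astype(int)],True,col)
cv2.imwrite("pics/ovt3.png",i)
E
```

```text
(384, 512, 3)
```

View pics/ov3.png

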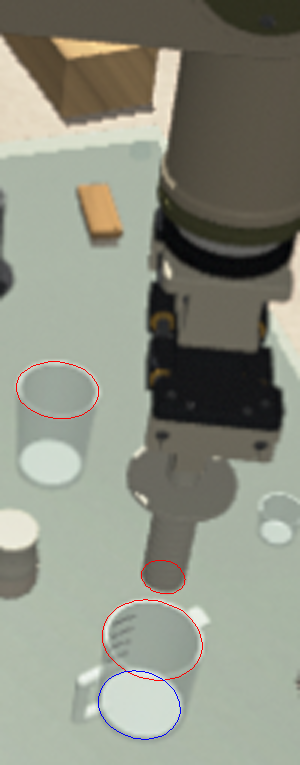

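View pics/ovt3.png

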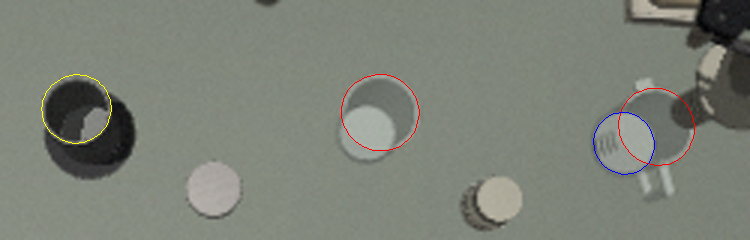

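jog_arm([
  [1,0,-0.002,0.02,0,0,0],
  [1,0,-0.002,0.045,0,0,0],
  [1,0,-0.002,0.06,0,0,0],
  [1,0,-0.002,0.06,0,0,0],
])

```text
t: 7.08
tool_pos: [0.5658, -0.2666, 0.246]
orientation: [-0.531, -3.093, -0.003]
force: [-0.2, -0.5, -0.3]
opening: 0.0216
```

```bash
python3 st.py 0.5675 -0.267 0.1665
```

```text
7.075 [ 0.5658 -0.2666  0.246 ] F [-0.2001 -0.4834 -0.2574] op 0.0216
q [-0.5224  0.1976  1.3895  0.0004  1.5583 -1.753 ]
[[-0.9427  0.3337 -0.0031]
 [ 0.3337  0.9427  0.0022]
 [ 0.0037  0.001  -1.    ]]
shift tool [-0.002   0.0001  0.0795]
turn to vertical (tool) [ 0.001  -0.0037  0.    ]
```

jog_arm([
  [1,-0.002,0,0.025,0.001,-0.004,0],
  [1,-0.002,0,0.05,0.001,-0.004,0],
  [1,-0.002,0,0.07,0.001,-0.004,0],
  [1,-0.002,0,0.08,0.001,-0.004,0],
  [1,-0.002,0,0.08,0.001,-0.004,0],
])

```text
t: 7.7
tool_pos: [0.5673, -0.267, 0.1656]
orientation: [-0.532, -3.096, -0.0]
force: [0.3, 0.8, -0.6]
opening: 0.0217
```

jog_arm([
  [1,0,0,0,0,0,0],
  [1,0,0,0,0,0,0],
])

```text
t: 7.95
tool_pos: [0.5679, -0.2673, 0.1668]
orientation: [0.532, 3.095, -0.0]
force: [-0.1, 0.5, -0.9]
opening: 0.0214
```

```bash
python3 st.py 0.5675 -0.267 0.165;python3 - <<'E'
from plant import robot
from h import *
c=robot.read_camera("side"); np.savez("side4.npz",**c); crop("",c["image"],310,150,410,345,3,"pics/s4.png")
E
```

```text
7.95 [ 0.5679 -0.2673  0.1668] F [-0.1014  0.5408 -0.9284] op 0.0214
q [-0.5216  0.2403  1.4856  0.0001  1.4144 -1.7523]
[[-0.9427  0.3337  0.0011]
 [ 0.3337  0.9427 -0.0005]
 [-0.0012 -0.0001 -1.    ]]
shift tool [0.0004 0.0001 0.0018]
turn to vertical (tool) [-0.0001  0.0012 -0.    ]
```

View pics/s4.png

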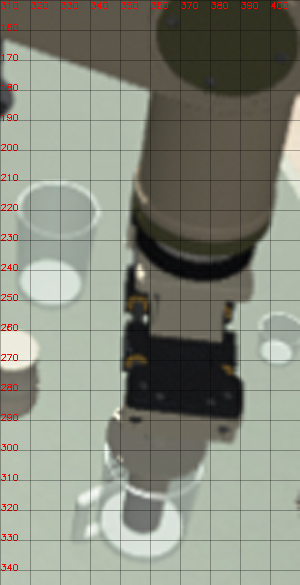

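jog_arm([
  [1,0,0,0.004,0,0,0],
  [1,0,0,0.004,0,0,0],
  [1,0,0,0.004,0,0,0],
])

```text
t: 8.38
tool_pos: [0.5677, -0.2672, 0.1625]
orientation: [0.532, 3.096, -0.0]
force: [0.5, -0.1, -1.2]
opening: 0.022
```

jog_arm([
  [1,0,0,-0.02,0,0,0],
  [1,0,0,-0.045,0,0,0],
  [1,0,0,-0.052,0,0,0],
  [1,0,0,-0.052,0,0,0],
  [1,0,0,-0.052,0,0,0],
])

```text
t: 9.0
tool_pos: [0.5672, -0.2669, 0.2135]
orientation: [-0.532, -3.096, -0.001]
force: [0.2, -0.2, -0.6]
opening: 0.0217
```

```bash
python3 st.py 0.5675 -0.267 0.163;python3 - <<'E'
from plant import robot
from h import *
c=robot.read_camera("side"); np.savez("side5.npz",**c); crop("",c["image"],310,150,410,345,3,"pics/s5.png")
E
```

```text
9.0 [ 0.5672 -0.2669  0.2135] F [ 0.238  -0.2001 -0.5834] op 0.0217
q [-0.5216  0.2119  1.4322  0.0001  1.4982 -1.7523]
[[-0.9427  0.3336 -0.0005]
 [ 0.3336  0.9427  0.0005]
 [ 0.0007  0.0003 -1.    ]]
shift tool [-0.0003 -0.      0.0505]
turn to vertical (tool) [ 0.0003 -0.0007 -0.    ]
```

View pics/s5.png

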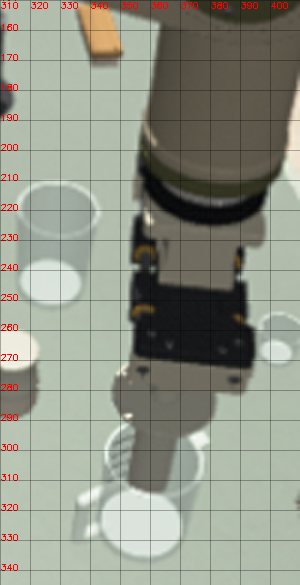

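jog_arm([
  [1,0,0,0,0,0,0],
  [1,0,0,0.02,0,0,0],
  [1,0,0,0.042,0,0,0],
  [1,0,0,0.051,0,0,0],
  [1,0,0,0.051,0,0,0],
])

```text
t: 9.68
tool_pos: [0.5666, -0.2666, 0.1611]
orientation: [-0.531, -3.094, -0.002]
force: [0.1, -0.4, -1.3]
opening: 0.0217
```

jog_arm([
  [1,0,0,0,0,0,0],
  [1,0,0,0,0,0,0],
  [1,0,0,0,0,0,0],
])

```text
t: 10.05
tool_pos: [0.5667, -0.2666, 0.1613]
orientation: [-0.531, -3.094, -0.001]
force: [0.0, 0.3, -1.2]
opening: 0.0217
```

jog_arm([
  [1,0,0,-0.025,0,0,0],
  [1,0,0,-0.065,0,0,0],
  [1,0,0,-0.105,0,0,0],
  [1,0,0,-0.14,0,0,0],
  [1,0,0,-0.15,0,0,0],
])

```text
t: 10.68
tool_pos: [0.568, -0.2674, 0.3146]
orientation: [0.531, 3.094, -0.001]
force: [1.4, -0.1, -1.3]
opening: 0.0217
```

```bash
python3 st.py 0.5645 0.2635 0.31;python3 - <<'E'
from plant import robot
from h import *
c=robot.read_camera("side"); np.savez("side6.npz",**c); crop("",c["image"],310,90,410,345,3,"pics/s6.png")
E
```

```text
10.675 [ 0.568  -0.2674  0.3146] F [ 1.4208 -0.0618 -1.3456] op 0.0217
q [-0.5217  0.1849  1.2801  0.0001  1.6737 -1.7523]
[[-0.9427  0.3336  0.0026]
 [ 0.3336  0.9427 -0.0013]
 [-0.0029 -0.0004 -1.    ]]
shift tool [0.1805 0.4993 0.0039]
turn to vertical (tool) [-0.0004  0.0029  0.    ]
```

View pics/s6.png

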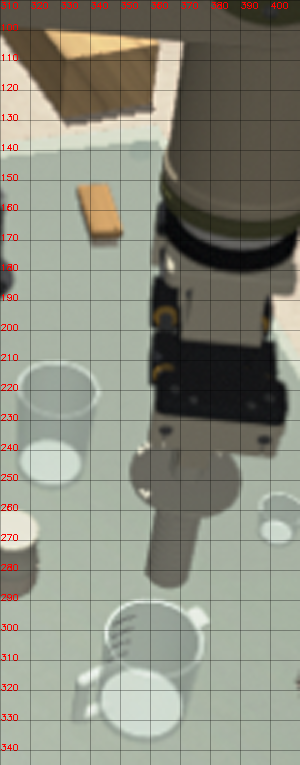

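The cup is unmoved, the brush is straight and clear (tip near (365, 285)). Travel back.

jog_arm([
  [1,0.01,0.028,0,0,0.003,0],
  [1,0.025,0.07,0,0,0.003,0],
  [1,0.043,0.12,0,0,0.003,0],
  [1,0.061,0.17,0,0,0.003,0],
  [1,0.079,0.22,0,0,0.003,0],
])

```text
t: 11.35
tool_pos: [0.5659, -0.0318, 0.3116]
orientation: [-0.532, -3.092, 0.0]
force: [0.2, -0.0, -1.1]
opening: 0.0214
```

```bash
python3 st.py 0.5645 0.2635 0.31
```

```text
11.35 [ 0.5659 -0.0318  0.3116] F [ 0.1931 -0.0348 -1.0671] op 0.0214
q [-0.1467  0.0249  1.4566  0.      1.6639 -1.377 ]
[[-0.9426  0.3339 -0.0038]
 [ 0.3339  0.9426  0.0006]
 [ 0.0037 -0.0007 -1.    ]]
shift tool [0.1    0.2779 0.0018]
turn to vertical (tool) [-0.0007 -0.0037 -0.    ]
```

jog_arm([
  [1,0.018,0.05,0,0,-0.003,0],
  [1,0.036,0.1,0,0,-0.003,0],
  [1,0.054,0.15,0,0,-0.003,0],
  [1,0.072,0.2,0,0,-0.003,0],
  [1,0.09,0.25,0,0,-0.003,0],
])

```text
t: 11.98
tool_pos: [0.5637, 0.2354, 0.3093]
orientation: [-0.532, -3.093, 0.003]
force: [0.6, 0.6, -0.9]
opening: 0.0216
```

jog_arm([
  [1,0,0,0,0,0,0],
  [1,0,0,0,0,0,0],
])

```text
t: 12.22
tool_pos: [0.563, 0.235, 0.3071]
orientation: [-0.53, -3.09, 0.006]
force: [-0.5, -0.8, -0.8]
opening: 0.0214
```

```bash
python3 st.py 0.5647 0.2637 0.31
```

```text
12.225 [0.563  0.235  0.3071] F [-0.5418 -0.7774 -0.7934] op 0.0214
q [ 0.3119  0.1465  1.3362 -0.0007  1.6661 -0.9193]
[[-0.9429  0.3331 -0.0067]
 [ 0.3332  0.9429 -0.0029]
 [ 0.0053 -0.0049 -1.    ]]
shift tool [ 0.0079  0.0276 -0.003 ]
turn to vertical (tool) [-0.0049 -0.0053 -0.    ]
```

jog_arm([
  [1,0.008,0.028,0,-0.005,-0.005,0],
  [1,0.008,0.028,0,-0.005,-0.005,0],
  [1,0.008,0.028,0,-0.005,-0.005,0],
])

```text
t: 12.6
tool_pos: [0.565, 0.2625, 0.3067]
orientation: [-0.533, -3.095, 0.001]
force: [0.4, -0.0, 0.3]
opening: 0.0217
```

```bash
python3 st.py 0.5647 0.2637 0.166;python3 - <<'E'
from plant import robot
from h import *
c=robot.read_camera("side"); np.savez("side7.npz",**c); crop("",c["image"],250,30,350,200,4,"pics/s7.png")
E
```

```text
12.6 [0.565  0.2625 0.3067] F [ 0.4343 -0.0086  0.2707] op 0.0217
q [ 0.3529  0.1757  1.3047 -0.0004  1.6621 -0.8769]
[[-0.9424  0.3344 -0.0008]
 [ 0.3344  0.9424 -0.0007]
 [ 0.0005 -0.0009 -1.    ]]
shift tool [0.0006 0.0011 0.1407]
turn to vertical (tool) [-0.0009 -0.0005  0.    ]
```

View pics/s7.png

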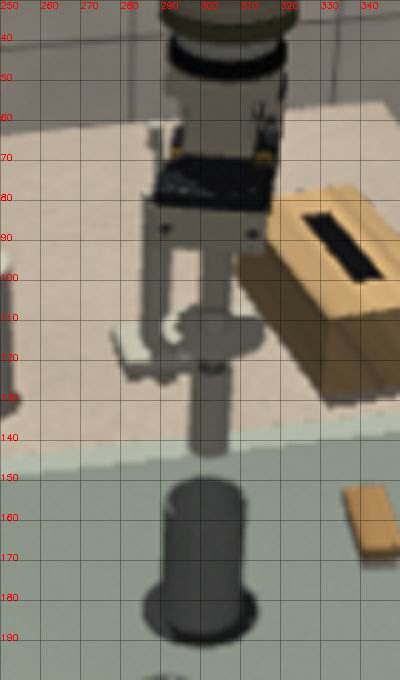

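The tip (300, 142) hangs straight over the canister mouth (300, 157). Lower to just above seating.

jog_arm([
  [1,0,0.001,0.03,0,0,0],
  [1,0,0.001,0.065,0,0,0],
  [1,0,0.001,0.1,0,0,0],
  [1,0,0.001,0.128,0,0,0],
  [1,0,0.001,0.134,0,0,0],
])

```text
t: 13.28
tool_pos: [0.5641, 0.2619, 0.1704]
orientation: [-0.534, -3.092, 0.004]
force: [0.1, -0.1, -0.0]
opening: 0.0215
```

```bash
python3 st.py 0.5647 0.2637 0.166
```

```text
13.275 [0.5641 0.2619 0.1704] F [ 0.0804 -0.1406 -0.0387] op 0.0215
q [ 0.3525  0.2286  1.4925 -0.0005  1.4254 -0.8759]
[[-0.942   0.3356 -0.0043]
 [ 0.3356  0.942  -0.0021]
 [ 0.0034 -0.0035 -1.    ]]
shift tool [0.     0.0019 0.0044]
turn to vertical (tool) [-0.0035 -0.0034  0.    ]
```

jog_arm([
  [1,0,0.002,0.003,-0.003,-0.003,0],
  [1,0,0.002,0.0045,-0.003,-0.003,0],
  [1,0,0.002,0.0045,-0.003,-0.003,0],
])

```text
t: 13.65
tool_pos: [0.5653, 0.2639, 0.1671]
orientation: [0.535, 3.095, 0.001]
force: [-0.0, -0.2, -0.7]
opening: 0.0213
```

```bash
python3 st.py 0.5647 0.2637 0.1655;python3 - <<'E'
from plant import robot
from h import *
c=robot.read_camera("side"); np.savez("side8.npz",**c); crop("",c["image"],250,60,350,200,5,"pics/s8.png")
E
```

```text
13.65 [0.5653 0.2639 0.1671] F [-0.0371 -0.167  -0.6534] op 0.0213
q [ 0.3547  0.2304  1.4965 -0.0001  1.4136 -0.8738]
[[-0.942   0.3357  0.0011]
 [ 0.3357  0.942   0.0003]
 [-0.0009  0.0006 -1.    ]]
shift tool [ 0.0005 -0.0004  0.0016]
turn to vertical (tool) [0.0006 0.0009 0.    ]
```

View pics/s8.png

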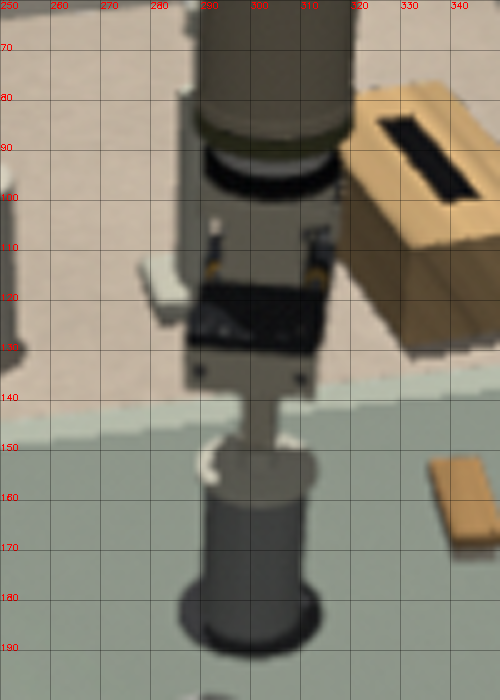

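jog_arm([
  [1,0,0,0.002,0,0,0],
  [1,0,0,0.002,0,0,0],
  [1,0,0,0.002,0,0,0],
])

```text
t: 14.08
tool_pos: [0.5654, 0.264, 0.1652]
orientation: [0.535, 3.094, 0.001]
force: [0.2, 0.1, 0.2]
opening: 0.0217
```

jog_arm([
  [0,0,0,0,0,0,0],
  [0,0,0,0,0,0,0],
  [0,0,0,0,0,0,0],
  [0,0,0,0,0,0,0],
  [0,0,0,0,0,0,0],
])

```text
t: 14.7
tool_pos: [0.5654, 0.264, 0.1652]
orientation: [0.535, 3.095, 0.001]
force: [0.8, 0.1, 0.2]
opening: 0.0668
```

jog_arm([
  [0,0,0,0,0,0,0],
  [0,0,0,0,0,0,0],
  [0,0,0,0,0,0,0],
])

```text
t: 15.08
tool_pos: [0.5654, 0.264, 0.1652]
orientation: [0.535, 3.095, 0.001]
force: [0.0, -0.2, -0.2]
opening: 0.092
```

```bash
python3 st.py 0.5647 0.2637 0.30;python3 - <<'E'
from plant import robot
from h import *
c=robot.read_camera("side"); crop("",c["image"],250,60,350,200,5,"pics/s9.png")
E
```

```text
15.075 [0.5654 0.264  0.1652] F [ 0.0009 -0.1873 -0.2078] op 0.092
q [ 0.3548  0.2319  1.4984 -0.0001  1.41   -0.8738]
[[-0.942   0.3355  0.0013]
 [ 0.3355  0.942   0.0003]
 [-0.0011  0.0008 -1.    ]]
shift tool [ 0.0004 -0.0004 -0.1348]
turn to vertical (tool) [0.0008 0.0011 0.    ]
```

View pics/s9.png

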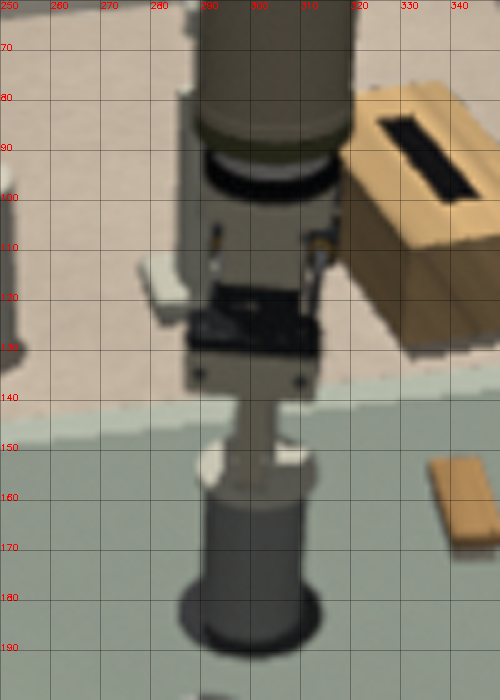

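Released (opening 92 mm), collar seated around (302, 155). Retreat straight up.

jog_arm([
  [0,0,0,-0.02,0,0,0],
  [0,0,0,-0.05,0,0,0],
  [0,0,0,-0.09,0,0,0],
  [0,0,0,-0.13,0,0,0],
  [0,0,0,-0.15,0,0,0],
])

```text
t: 15.75
tool_pos: [0.5661, 0.2643, 0.3198]
orientation: [0.534, 3.09, 0.005]
force: [0.2, 0.9, -0.6]
opening: 0.093
```

jog_arm([
  [0,0.05,0,0,0,0,0],
  [0,0.1,0,0,0,0,0],
  [0,0.14,0,0,0,0,0],
  [0,0.14,0,0,0,0,0],
  [0,0.14,0,0,0,0,0],
])

```text
t: 16.38
tool_pos: [0.4346, 0.3112, 0.3192]
orientation: [0.533, 3.09, 0.005]
force: [0.6, 0.2, 0.3]
opening: 0.0929
```

```bash
python3 st.py 0.5647 0.2637 0.30;python3 - <<'E'
from plant import robot
from h import *
c=robot.read_camera("side"); np.savez("sideF.npz",**c); t=robot.read_camera("top"); np.savez("topF.npz",**t)
a=np.linspace(0,2*np.pi,60)
i=cv2.resize(c["image"][90:350,250:410],None,fx=3,fy=3,interpolation=cv2.INTER_CUBIC)[:,:,::-1].copy()
for x,y,z,r in [(.5645,.2635,.13,.036),(.5645,.2635,.2045,.011),(.5675,-.267,.105,.036),(.57,-.009,.115,.035)]:
    p=(proj(c,[[x+r*np.cos(k),y+r*np.sin(k),z] for k in a])-[250,90]+.5)*3
    cv2.polylines(i,[p.round().astype(int)],True,(0,0,255))
cv2.imwrite("pics/sF.png",i); cv2.imwrite("pics/tF.png",t["image"][:,:,::-1])
E
```

```text
16.375 [0.4346 0.3112 0.3192] F [0.6248 0.1775 0.3252] op 0.0929
q [ 0.5266 -0.0738  1.5402 -0.0016  1.6683 -0.7026]
[[-0.9421  0.3352  0.0068]
 [ 0.3352  0.9421  0.0021]
 [-0.0057  0.0042 -1.    ]]
shift tool [-0.1384 -0.0012  0.02  ]
turn to vertical (tool) [ 0.0042  0.0057 -0.    ]
```

View pics/sF.png

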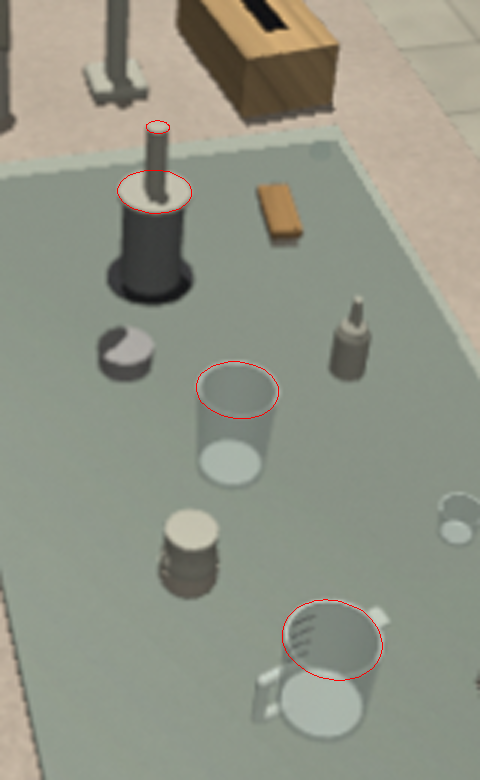

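View pics/tF.png

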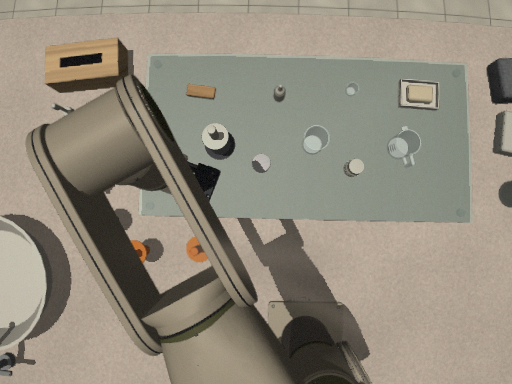

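The brush is upright and seated, with its collar and handle top on the drawn circles. The cup and tumbler are where they were. Handing in.

```bash
python3 -c "
from plant import robot
print(robot.close_job())"
```

```text
the job is handed in; nothing more can be done
None
```

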